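# Change over the silver trays

## Task

Two wooden stands on the polishing table each have one sliding tray. First push the tray of small forks fully home; then hook a fingertip behind the lip of the tray with the cream jug and draw it all the way out to its stop. Grasp, pinch and lift nothing, keep the jug and the beaker standing in their tray, and leave everything else where it is.

Things in the scene. Friction and masses are not known exactly. Their poses are not given: they have to be found in the camera images.
- fork_tray (a joint): How far the fork tray is drawn out of its stand, in m: 0 = fully home against its stop (front board flush with the stand), 0.12 = fully out at its stop. It slides level along -x of its lip, resists with about 3 N, stays where it is left; it begins 0.075 to 0.105 out. Five 130 mm forks lie fixed on its floor.
- jug_tray (a joint): How far the jug tray is drawn out of its stand, in m: 0 = fully home against its stop (front board flush with the stand), 0.12 = fully out at its stop. It slides level along -x of its lip, resists with about 3 N, stays where it is left; it begins 0 to 0.02 out.
- fork_lip (a point): Lip of the fork tray: upright steel plate across its front, 6 thick (x), 160 wide (y). Origin at the middle of its top edge, 62 above the table. x points level into the stand (the way home), y along the lip, z up; it moves with the tray. Behind it is a clear finger well, 3 to 58 in +x of the origin, 148 wide, floor 40 below the origin; then a cross bar 5 thick, 12 high, then the goods.
- fork_front (a point): Wooden front board of the fork tray, fixed to the lip's outer face: 6 thick, 160 wide, 40 high. Origin at the middle of its top edge, 56 above the table, 6 below the lip's top and 6 in -x of the lip's origin; axes as the lip's. Its outer face, toward the robot, lies 3 in -x of this origin. 40 mm in front of it are clear at the start.
- jug_lip (a point): Lip of the jug tray: upright steel plate across its front, 6 thick (x), 160 wide (y). Origin at the middle of its top edge, 62 above the table. x points level into the stand (the way home), y along the lip, z up; it moves with the tray. Behind it is a clear finger well, 3 to 58 in +x of the origin, 148 wide, floor 40 below the origin; then a cross bar 5 thick, 12 high, then the goods.
- jug_front (a point): Wooden front board of the jug tray, fixed to the lip's outer face: 6 thick, 160 wide, 40 high. Origin at the middle of its top edge, 56 above the table, 6 below the lip's top and 6 in -x of the lip's origin; axes as the lip's. Its outer face, toward the robot, lies 3 in -x of this origin. 40 mm in front of it are clear at the start.
- fork_stand: Fixed open-topped wooden stand of the fork tray, 240 deep (x) by 190 wide (y) by 55 high. Origin at the centre of its underside; tray opens to its -x. With the tray home the front board's outer face is flush with the stand's -x edge, 120 from the origin. Which stand is left and which right varies.
- jug_stand: Fixed stand of the jug tray, the same as the other.
- jug: Loose steel cream jug, 75 high, 64 wide, with a side handle, about 0.25 kg; stands on the jug tray behind the cross bar. Origin at the centre of its underside, 22 above the table, z up.
- beaker: Loose small brass beaker, 55 high, 48 wide, beside the jug on the jug tray. Origin at the centre of its underside, 22 above the table, z up.
- salt_pot: Loose steel salt pot, 52 high, 36 wide, on the table on the left. Origin under its centre. Not to be moved.
- polish_tub: Loose low white tub, 28 high, 48 wide, on the table between the stands' fronts, nearer the robot. Origin under its centre. Not to be moved.
- tankard: Loose steel tankard, 110 high, 84 wide, on the left. Origin under its centre. Not to be moved.
- serving_spoon: Loose serving spoon 170 long, lying on the table on the right. Not to be moved.
- polish_brush: Loose brush 150 long, lying on the table on the left. Not to be moved.
- coffee_pot: Loose copper coffee pot, 225 high, about 104 wide with handle and spout to 180, on the right. Origin under its centre. Not to be moved.

How it is judged:
By the outcome, as a careful person would: the job done as asked, in the order asked, and still so for the second after the job is handed in, with the robot touching nothing.
It also fails if it takes over 48 s, if anything falls off the work surface, if the arm or the gripper's body presses on something with over 40 N, if the wrist force passes 120 N, or if a joint passes its speed limit or range.

## Robot

A 6-joint arm with a two-finger parallel gripper is mounted at the origin on the work surface. World frame = base frame: x ahead of the robot, y to its left, z up, the work surface at z = 0. Lengths are in m, angles in rad, forces in N, time in s.
With the tool pointing down it reaches from about 0.3 to 0.775 m from the base axis. Payload 14.6 kg.
Tool frame: the origin (TCP) lies on the centre line of the jaws, within the pads' length; the fingertips stand 19 mm ahead of it and the grasp point (between the pads) is the TCP; z points along the fingers, y is the direction in which the jaws open and shut (so a half turn about z gives the same grasp; the last joint's range is limited). The gripper opens to 94 mm and grips with 3 to 60 N. Pads are 16 mm wide; open, the fingers measure 119 mm over their backs; the gripper's body (75 mm by 177 mm) begins 78 mm behind the grasp point.
Start: joints at [1.273, 0.3, 1.521, -0, 1.321, -0.067], TCP at [0.126, 0.535, 0.224] pointing down, gripper open.
Joint ranges: [-3.03, 3.03], [-0.79, 2.21], [0.23, 2.52], [-1.04, 4.18], [0, 3.07], [-2.55, 2.55]. Speed limits (rad/s): [2.22, 2.22, 2.57, 3.14, 3.14, 3.14].

## Interface

Orientations are given as [roll, pitch, yaw] about the fixed x, y, z axes, in that order (R = Rz(yaw) Ry(pitch) Rx(roll)).
In Python, from station import ctrl gives the robot as it stands. The module is installed in compiled form; this text tells all that it offers.
- The arm moves only by the shell command python3 -m creep 'ROWS' [FORCE]. ROWS is a JSON object of lists of equal length, an entry for each row: "translation": the shift along the world's x, y, z in mm, a list of three; "yaw": the turn about the world's z in rad; "gripper": the closure in counts, from 0 (fully open) to 255 (shut). A call has 1 to 5 rows; each row is the pose to reach, as a shift and turn from the pose measured when the call began; what a row does not reach only later rows make up. A row lasts 1/12 s, in which the tool goes at most 41.7 mm and 7.16 degrees, less where a joint would pass 70% of its speed; a pose out of reach is approached as far as the arm can. A call with a gripper value outside its range is refused whole. The fingers move at their own pace and stop on an object; FORCE is the grip in N (left out, the last holds). Time passes only in rows, so rows that repeat a pose let the fingers close. It gives the time, the measured TCP pose, the force and the opening at its end, in the units of the state.
- ctrl.get_obs(): the state, without advancing time (a new reading comes with each control period).
- ctrl.camera(name): name is "scene" or "side" or "wrist"; returns a dict with "pixels" (384x512x3 uint8, red, green, blue), "depth" (384x512 float32, m along the optical axis (not along the pixel's ray), 0 where there is no reading), "fx", "fy", "cx", "cy" (pixels), "dist" ([k1, k2, p1, p2, k3] as OpenCV has them; the pictures are not rectified), "R" (3x3) and "t" (3): a world point X has camera coordinates R X + t; the wrist camera has in their place "tool_from_camera" (4x4, takes a point from camera to tool coordinates, whose origin is the TCP and whose axes are the flange's). Camera axes: x right, y down, z forward; pixel columns grow to the right and rows downward; lengths in m; the calibration is good to about 2 mm. A picture is of the moment at which its call begins: read the wrist's pose just before it.
- ctrl.hand_in(): hands the job in, once; it reports no verdict.
The state is a dict: "time_s": time; "qpos": joint angles; "joint_vel": joint speeds; "tau": joint torques, N m; "ee_pos": TCP position; "eef_rot": TCP orientation; "force": force on the tool from outside, world axes, zero at the start; "moment": the same for the moment, N m; "grip_width": finger opening in m.
Only numpy, scipy, OpenCV 4.12 (cv2) and the standard library are available. Lean on these libraries where they do the work, as an engineer would, in place of code of your own. Each camera call takes 0.05 s, during which the arm holds its last target. There are 200 camera calls.

## Working session

There is one attempt and no reset: what is moved stays moved. The work goes in short steps, Python scripts to look and compute and a shell command to move; the robot and the scene stay as the last step left them, time stands still between calls to the robot, and variables do not carry over. Pictures are saved under pics/ and viewed, about 8 in all and at most 12, crops included, and the job is handed in when it is done.

```bash
mkdir -p pics; cat > h.py <<'E'
import numpy as np, cv2
from station import ctrl
def snap(name,fn):
    o=ctrl.get_obs(); c=ctrl.camera(name); cv2.imwrite('pics/'+fn,c['pixels'][:,:,::-1])
    np.savez('pics/'+name,**{k:np.array(v) for k,v in c.items()},ee=o['ee_pos'],rot=o['eef_rot']); return c,o
def world(name,u,v,d=None):
    c=np.load('pics/'+name+'.npz'); K=np.array([[c['fx'],0,c['cx']],[0,c['fy'],c['cy']],[0,0,1]],float)
    p=cv2.undistortPoints(np.array([[[u,v]]],float),K,c['dist'].astype(float))[0,0]
    d=float(np.median(c['depth'][v-1:v+2,u-1:u+2])) if d is None else d
    P=np.array([p[0]*d,p[1]*d,d])
    if 'R' in c: return c['R'].T@(P-c['t'])
    from scipy.spatial.transform import Rotation as R
    T=c['tool_from_camera']; return R.from_euler('xyz',c['rot']).as_matrix()@(T[:3,:3]@P+T[:3,3])+c['ee']
E
python3 - <<'E'
from h import *
snap('scene','s1.png');c,o=snap('side','d1.png');print(o)
E
```

```text
{'time_s': 0.05, 'qpos': array([ 1.27341657e+00,  3.00443333e-01,  1.52156068e+00, -2.28979175e-06,
        1.32073316e+00, -6.66048215e-02]), 'joint_vel': array([-3.44988062e-06, -2.72765275e-03, -7.99669658e-04,  1.19641317e-03,
       -6.38754980e-04,  4.69785888e-04]), 'tau': array([ 1.65276691e-03, -5.33216608e+01, -3.53709447e+01,  7.10572209e-02,
        2.36042985e-02, -5.29015006e-05]), 'ee_pos': array([0.12573767, 0.53518643, 0.22391019]), 'eef_rot': array([-3.14045053e+00, -7.39607295e-05,  2.91081824e+00]), 'force': array([ 0.73707082, -0.6950576 , -0.50625456]), 'moment': array([-0.00413491,  0.00083795, -0.02119034]), 'grip_width': 0.09393753516534079}
```

View pics/s1.png

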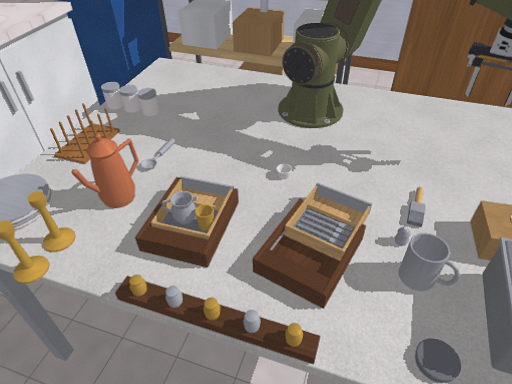

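View pics/d1.png

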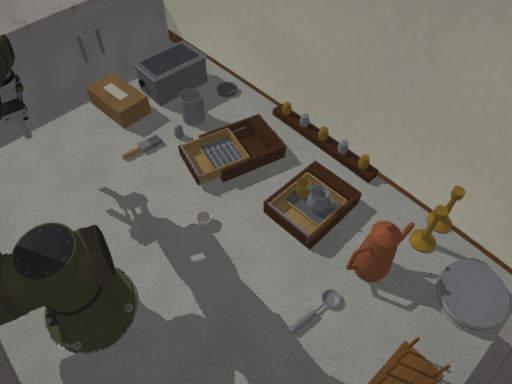

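The scene view faces the robot. The fork tray, drawn out, is on the robot's left at about (320,220). The jug tray, nearly home, is on its right at about (190,215). The tub is at (285,170). I'll enlarge both trays next.

```bash
python3 - <<'E'
import cv2
a=cv2.imread('pics/s1.png');cv2.imwrite('pics/s2.png',cv2.resize(a[160:310,130:390],None,fx=3,fy=3,interpolation=cv2.INTER_CUBIC))
E
```

```text
(no output)
```

View pics/s2.png

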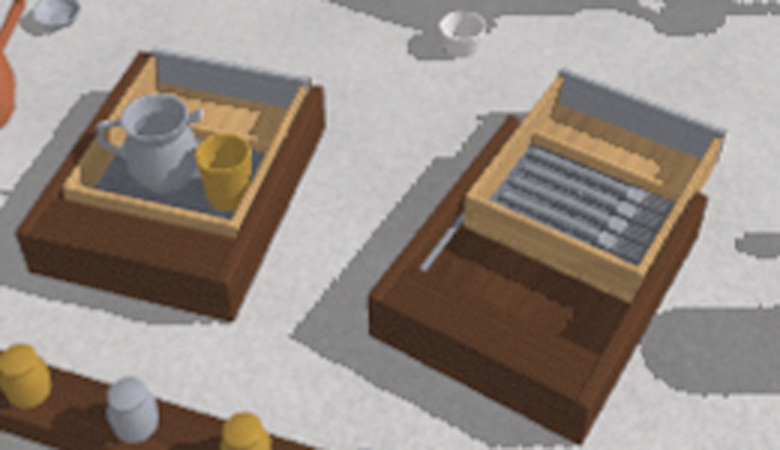

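Enlarged crop: the fork lip's top edge runs from (562,70) to (724,132) and the jug lip's from (152,52) to (310,82). The stands' rear top corners are (370,298) and (582,405) for the fork, (20,235) and (233,282) for the jug. I'll intersect these rays with the known heights.

```bash
cat >> h.py <<'E'
def onz(name,u,v,z):
    a=world(name,u,v,.5);b=world(name,u,v,1.5);return a+(b-a)*(z-a[2])/(b[2]-a[2])
E
python3 - <<'E'
from h import *
np.set_printoptions(precision=4,suppress=True)
f=lambda u,v,z:onz('scene',130+(u-1)/3,160+(v-1)/3,z)
for n,L,S in(('fork',[(562,70),(724,132)],[(370,298),(582,405)]),('jug',[(152,52),(310,82)],[(20,235),(233,282)])):
    l=[f(*p,.062) for p in L]; s=[f(*p,.055) for p in S]
    for w,q in(('lip',l),('stand back',s)):
        d=q[1]-q[0]; m=(q[0]+q[1])/2; print(n,w,m,'len',np.linalg.norm(d),'xdir deg',np.degrees(np.arctan2(-d[0],d[1])))
    ml,ms=sum(l)/2,sum(s)/2; dd=ms-ml; print(' lip->back',np.hypot(*dd[:2]),np.degrees(np.arctan2(dd[1],dd[0])))
print('tub',f(463,20,.028))
E
```

```text
fork lip [0.4914 0.2053 0.062 ] len 0.1572267977623166 xdir deg -13.200629403195158
fork stand back [0.7944 0.1315 0.055 ] len 0.1804568195476876 xdir deg -13.07457197208031
 lip->back 0.31180809865361175 -13.687529837493535
jug lip [ 0.5669 -0.1697  0.062 ] len 0.16010830870764822 xdir deg 2.795359738605956
jug stand back [ 0.7993 -0.1579  0.055 ] len 0.18722435698179127 xdir deg 3.46811498817
 lip->back 0.23265847247082017 2.903552827593376
tub [0.3912 0.0101 0.028 ]
```

```bash
python3 -m creep '{"translation":[[25,-24,0],[53,-51,0],[81,-78,0],[109,-105,0],[137,-132,0]],"yaw":[0,0,0,0,0],"gripper":[255,255,255,255,255]}' 20
python3 -m creep '{"translation":[[28,-27,0],[56,-54,0],[84,-81,0],[112,-108,0],[140,-135,0]],"yaw":[0,0,0,0,0],"gripper":[255,255,255,255,255]}'
python3 -m creep '{"translation":[[28,-27,0],[50,-48,0],[57,-55,0],[57,-55,0]],"yaw":[0,0,0,0],"gripper":[255,255,255,255]}'
python3 - <<'E'
from h import *
snap('wrist','w1.png')
E
```

```text
time_s: 0.52
ee_pos: [0.2636, 0.4017, 0.2237]
eef_rot: [-3.14, -0.0, 2.911]
force: [0.1, 0.6, 0.2]
grip_width: 0.0643
time_s: 0.93
ee_pos: [0.4045, 0.265, 0.2237]
eef_rot: [-3.14, -0.0, 2.911]
force: [-0.1, 0.3, -1.4]
grip_width: 0.031
time_s: 1.27
ee_pos: [0.4625, 0.2085, 0.2232]
eef_rot: [-3.14, -0.001, 2.908]
force: [0.5, 0.3, -0.2]
grip_width: 0.0041
```

View pics/w1.png

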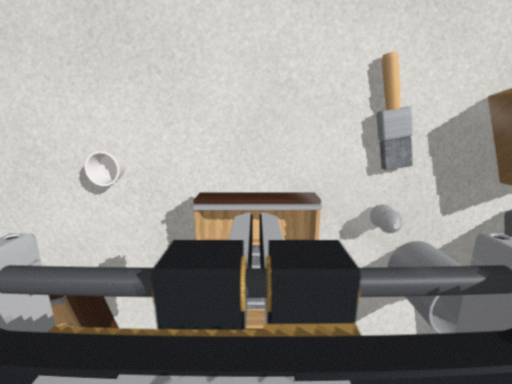

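The wrist view has the robot side at the top. The fork lip is the grey band at rows 201–208, columns 194–320. The salt pot is at (385,218), the tankard at (430,280) and the tub at (102,168).

```bash
python3 - <<'E'
from h import *
np.set_printoptions(precision=4,suppress=True)
for u in(194,320):
  print(onz('wrist',u,204,.062),onz('wrist',u,194,.056), world('wrist',u,204))
for n,p,z in(('tub',(102,168),.028),('salt',(385,218),.052),('tank',(415,255),.11)): print(n,onz('wrist',*p,z))
E
```

```text
[0.47   0.1285 0.062 ] [0.4589 0.1304 0.056 ] [0.4712 0.1268 0.0564]
[0.5057 0.2789 0.062 ] [0.495  0.2822 0.056 ] [0.5077 0.2799 0.0559]
tub [0.4012 0.012  0.028 ]
salt [0.5472 0.3594 0.052 ]
tank [0.5724 0.3637 0.11  ]
```

```bash
python3 -m creep '{"translation":[[-10,5,-35],[-10,5,-75],[-10,5,-115],[-10,5,-150],[-10,5,-164]],"yaw":[0,0,0,0,0],"gripper":[255,255,255,255,255]}'
python3 -m creep '{"translation":[[0,0,0],[5,-1,0],[10,-2,0],[15,-4,0],[19,-5,0]],"yaw":[0,0,0,0,0],"gripper":[255,255,255,255,255]}'
```

```text
time_s: 1.73
ee_pos: [0.4482, 0.2154, 0.0551]
eef_rot: [-3.137, -0.006, 2.911]
force: [-0.6, -0.9, -0.2]
grip_width: 0.0006
time_s: 2.15
ee_pos: [0.4685, 0.2106, 0.0565]
eef_rot: [-3.138, -0.004, 2.912]
force: [1.0, 0.5, 0.5]
grip_width: 0.0004
```

```bash
python3 -m creep '{"translation":[[8,-2,0],[16,-4,0],[24,-6,0],[32,-8,0],[40,-10,0]],"yaw":[0,0,0,0,0],"gripper":[255,255,255,255,255]}'
python3 -m creep '{"translation":[[6,-1,0],[12,-3,0],[18,-4,0],[24,-6,0],[29,-7,0]],"yaw":[0,0,0,0,0],"gripper":[255,255,255,255,255]}'
```

```text
time_s: 2.57
ee_pos: [0.5094, 0.2004, 0.0566]
eef_rot: [-3.138, -0.004, 2.911]
force: [-3.0, 2.5, 1.7]
grip_width: 0.0004
time_s: 2.98
ee_pos: [0.5389, 0.1932, 0.0565]
eef_rot: [-3.138, -0.004, 2.911]
force: [-4.0, -1.0, 1.1]
grip_width: 0.0005
```

```bash
python3 -m creep '{"translation":[[3,-1,0],[6,-1,0],[8,-2,0],[10,-2,0]],"yaw":[0,0,0,0],"gripper":[255,255,255,255]}'
python3 -m creep '{"translation":[[2,0,0],[4,-1,0],[6,-1,0],[6,-1,0]],"yaw":[0,0,0,0],"gripper":[255,255,255,255]}'
```

```text
time_s: 3.32
ee_pos: [0.5489, 0.191, 0.0564]
eef_rot: [-3.138, -0.004, 2.911]
force: [-4.1, -1.5, 0.5]
grip_width: 0.0005
time_s: 3.65
ee_pos: [0.5533, 0.1901, 0.0563]
eef_rot: [-3.136, -0.009, 2.911]
force: [-17.6, 1.5, 10.9]
grip_width: 0.0007
```

```bash
python3 -m creep '{"translation":[[2,0,0],[3,-1,0],[3,-1,0]],"yaw":[0,0,0],"gripper":[255,255,255]}'
python3 -m creep '{"translation":[[-10,2,0],[-25,6,0],[-40,9,5],[-40,9,40],[-40,9,80]],"yaw":[0,0,0,0,0],"gripper":[255,255,255,255,255]}'
python3 -m creep '{"translation":[[0,0,40],[0,-20,80],[20,-50,90],[30,-85,90],[40,-125,90]],"yaw":[0,0.05,0.1,0.16,0.22],"gripper":[255,255,255,255,255]}'
```

```text
time_s: 3.9
ee_pos: [0.5535, 0.1901, 0.0563]
eef_rot: [-3.135, -0.016, 2.912]
force: [-28.2, 6.6, 17.1]
grip_width: 0.0001
time_s: 4.32
ee_pos: [0.5121, 0.1989, 0.1357]
eef_rot: [-3.133, -0.019, 2.913]
force: [0.8, -0.2, 0.6]
grip_width: 0.0003
time_s: 4.73
ee_pos: [0.5531, 0.073, 0.2273]
eef_rot: [-3.133, -0.016, 3.137]
force: [1.0, 0.3, -0.9]
grip_width: 0.0
```

```bash
python3 -m creep '{"translation":[[0,-40,0],[2,-80,0],[3,-120,0],[5,-160,0],[6,-195,0]],"yaw":[0.03,0.05,0.057,0.057,0.057],"gripper":[255,255,255,255,255]}'
python3 -m creep '{"translation":[[0,-30,0],[0,-45,0],[0,-48,0],[0,-48,0]],"yaw":[0,0,0,0],"gripper":[255,255,255,255]}'
python3 - <<'E'
from h import *
snap('wrist','w2.png')
c,_=snap('scene','s3.png')
a=cv2.imread('pics/s3.png');cv2.imwrite('pics/s3c.png',cv2.resize(a[160:310,130:390],None,fx=3,fy=3,interpolation=cv2.INTER_CUBIC))
E
```

```text
time_s: 5.15
ee_pos: [0.5592, -0.1247, 0.2277]
eef_rot: [-3.132, -0.014, -3.09]
force: [0.0, -0.2, -1.2]
grip_width: 0.0003
time_s: 5.48
ee_pos: [0.5592, -0.1728, 0.2276]
eef_rot: [-3.132, -0.014, -3.091]
force: [0.8, 0.2, 0.7]
grip_width: 0.0003
```

View pics/w2.png

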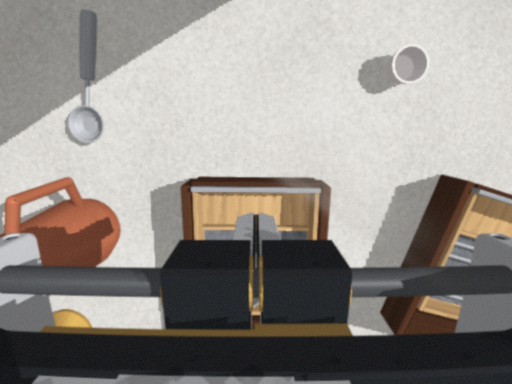

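View pics/s3c.png

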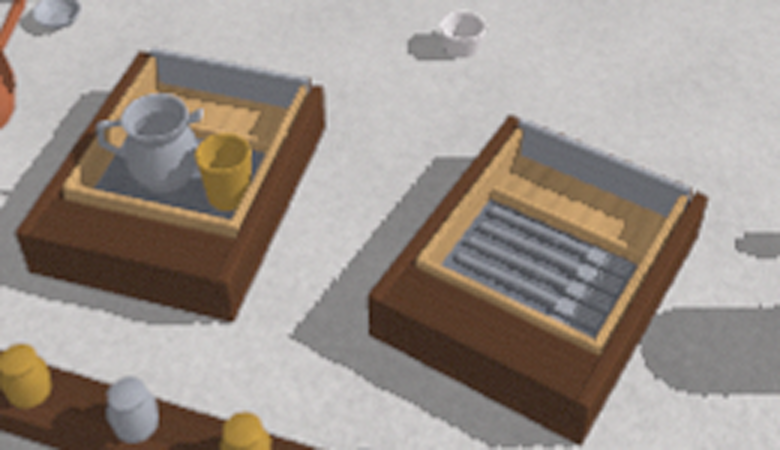

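The crop shows the fork tray home, with its front flush. In the wrist view the jug lip is at rows 187–192, columns 191–321, the cross bar is at row ~227, and the coffee pot's near edge is at (118,230).

```bash
python3 - <<'E'
from h import *
np.set_printoptions(precision=4,suppress=True)
for u in(191,321):
  print(onz('wrist',u,190,.062))
print('bar',onz('wrist',216,227,.034),'pot',world('wrist',110,230),world('wrist',80,215),world('wrist',76,192))
E
```

```text
[ 0.5704 -0.2537  0.062 ]
[ 0.562  -0.0943  0.062 ]
bar [ 0.6272 -0.2261  0.034 ] pot [ 0.6389 -0.3733  0.0375] [ 0.6097 -0.3957  0.0652] [ 0.579  -0.396   0.0681]
```

```bash
python3 -m creep '{"translation":[[20,2,-10],[29,2,-35],[29,2,-70],[29,2,-100],[29,2,-120]],"yaw":[0,0,0,0,0],"gripper":[255,255,255,255,255]}'
python3 -m creep '{"translation":[[0,0,-15],[0,0,-30],[0,0,-42],[0,0,-50],[0,0,-50]],"yaw":[0,0,0,0,0],"gripper":[255,255,255,255,255]}'
```

```text
time_s: 6.0
ee_pos: [0.5878, -0.1671, 0.1048]
eef_rot: [-3.134, -0.017, -3.086]
force: [-0.9, -0.7, 0.8]
grip_width: 0.0003
time_s: 6.42
ee_pos: [0.5874, -0.1661, 0.0535]
eef_rot: [-3.134, -0.019, -3.085]
force: [-0.1, -1.0, 0.1]
grip_width: 0.0004
```

```bash
python3 -m creep '{"translation":[[-2,-4,0],[-5,-4,0],[-7,-5,0],[-9,-5,0],[-11,-5,0]],"yaw":[0,0,0,0,0],"gripper":[255,255,255,255,255]}'
python3 -m creep '{"translation":[[-2,0,0],[-4,0,0],[-7,0,0],[-10,-1,0],[-14,-1,0]],"yaw":[0,0,0,0,0],"gripper":[255,255,255,255,255]}'
python3 -m creep '{"translation":[[-4,0,0],[-9,0,0],[-14,-1,0],[-19,-1,0],[-24,-1,0]],"yaw":[0,0,0,0,0],"gripper":[255,255,255,255,255]}'
```

```text
time_s: 6.83
ee_pos: [0.5767, -0.1714, 0.0542]
eef_rot: [-3.134, -0.017, -3.086]
force: [2.8, -1.6, 0.1]
grip_width: 0.0005
time_s: 7.25
ee_pos: [0.5626, -0.1724, 0.0544]
eef_rot: [-3.134, -0.016, -3.086]
force: [3.0, -1.0, 1.8]
grip_width: 0.0009
time_s: 7.67
ee_pos: [0.5381, -0.1735, 0.0544]
eef_rot: [-3.133, -0.016, -3.086]
force: [3.0, -1.3, -0.4]
grip_width: 0.0005
```

```bash
python3 -m creep '{"translation":[[-5,0,0],[-10,0,0],[-16,-1,0],[-22,-1,0],[-28,-1,0]],"yaw":[0,0,0,0,0],"gripper":[255,255,255,255,255]}'
python3 -m creep '{"translation":[[-6,0,0],[-12,-1,0],[-18,-1,0],[-24,-1,0],[-29,-2,0]],"yaw":[0,0,0,0,0],"gripper":[255,255,255,255,255]}'
python3 -m creep '{"translation":[[-4,0,0],[-8,0,0],[-11,-1,0],[-14,-1,0],[-16,-1,0]],"yaw":[0,0,0,0,0],"gripper":[255,255,255,255,255]}'
```

```text
time_s: 8.08
ee_pos: [0.5094, -0.1747, 0.0544]
eef_rot: [-3.133, -0.016, -3.086]
force: [2.7, -1.7, -0.3]
grip_width: 0.0007
time_s: 8.5
ee_pos: [0.4797, -0.1765, 0.0544]
eef_rot: [-3.134, -0.016, -3.086]
force: [2.7, 2.6, 0.3]
grip_width: 0.0004
time_s: 8.92
ee_pos: [0.4636, -0.1775, 0.0544]
eef_rot: [-3.133, -0.016, -3.086]
force: [15.5, 2.2, -7.3]
grip_width: 0.0006
```

```bash
python3 -m creep '{"translation":[[-1,0,0],[-2,0,0],[-3,0,0],[-3,0,0]],"yaw":[0,0,0,0],"gripper":[255,255,255,255]}'
```

```text
time_s: 9.25
ee_pos: [0.4634, -0.1775, 0.0546]
eef_rot: [-3.132, -0.008, -3.086]
force: [26.5, 2.0, -18.8]
grip_width: 0.0002
```

Firm stop at 26 N with no further movement. I'll ease off the lip, rise and look.

```bash
python3 -m creep '{"translation":[[6,0,0],[12,0,0],[14,0,10],[14,0,35],[14,0,70]],"yaw":[0,0,0,0,0],"gripper":[255,255,255,255,255]}'
python3 -m creep '{"translation":[[0,0,40],[0,0,75],[0,0,100],[0,0,105],[0,0,105]],"yaw":[0,0,0,0,0],"gripper":[255,255,255,255,255]}'
python3 - <<'E'
from h import *
snap('scene','s4.png')
a=cv2.imread('pics/s4.png');cv2.imwrite('pics/s4c.png',cv2.resize(a[110:310,70:470],None,fx=2,fy=2,interpolation=cv2.INTER_CUBIC))
E
```

```text
time_s: 9.67
ee_pos: [0.476, -0.177, 0.1239]
eef_rot: [-3.134, -0.013, -3.086]
force: [-0.1, -0.5, 0.0]
grip_width: 0.0003
time_s: 10.08
ee_pos: [0.4762, -0.1772, 0.2309]
eef_rot: [-3.133, -0.011, -3.086]
force: [0.5, 0.3, 0.0]
grip_width: 0.0007
```

View pics/s4c.png

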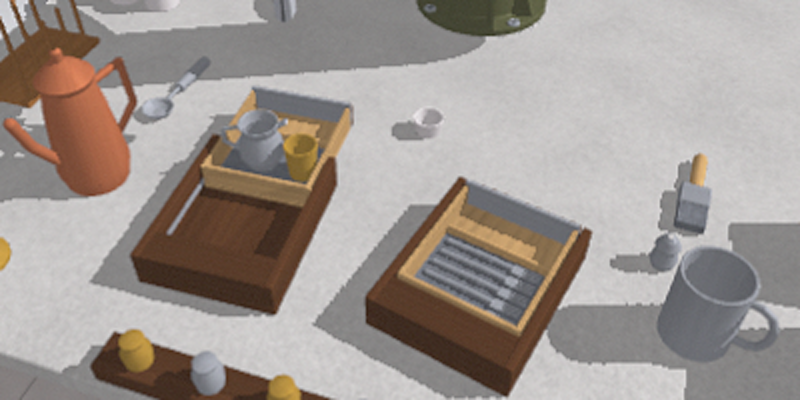

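The crop shows the jug tray out with its lip from (254,88) to (352,106), the jug and beaker upright, and the fork tray home with its lip from (464,180) to (583,233). Nothing else has moved. I'll check both draws in numbers.

```bash
python3 - <<'E'
from h import *
np.set_printoptions(precision=4,suppress=True)
f=lambda u,v:onz('scene',70+u/2,110+v/2,.062)
for n,a,b,s in(('jug',(254,88),(352,106),(.7993,-.1579)),('fork',(464,180),(583,233),(.7944,.1315))):
  m=(f(*a)+f(*b))/2; print(n,m,'draw',np.hypot(m[0]-s[0],m[1]-s[1])-.231)
ctrl.hand_in()
E
```

```text
jug [ 0.4546 -0.1713  0.062 ] draw 0.11400504224927302
fork [0.5758 0.1874 0.062 ] draw -0.005367044785888203
the job is handed in; nothing more can be done
```

I pushed the fork tray home with the closed fingertips, then hooked them behind the jug tray's lip and drew it out to its stop. The job is handed in, and I don't know the verdict.

- **Fork tray:** the push ended at a hard stop, with force rising to 28 N and no further movement. In the pictures its front board sits flush with the stand.
- **Jug tray:** the pull also ended at a hard stop, at 26 N with no further movement. Finger travel was about 0.113–0.115 m.
- **Picture check:** the camera estimate gave draws of 0.114 m for the jug tray and −0.005 m for the fork tray, against 0.12 and 0. Both are about 5–6 mm short, which is about what reading edges off the pictures allows, so I trusted the stops.
- **Everything else:** the last picture shows the jug and beaker upright in their tray and the loose items where they were. The gripper was raised clear, and the robot's clock read about 10 s.

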